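Oil the parts-box hinge and hold the flap at its balance point

ROBOT

A 7-joint arm with a two-finger parallel gripper is mounted at the origin on the work surface. World frame = base frame: x ahead of the robot, y to its left, z up, the work surface at z = 0. Lengths are in m, angles in rad, forces in N, time in s.
With the tool pointing down it reaches from about 0.425 to 1.025 m from the base axis. Payload 3.6 kg.
Tool frame: the origin (TCP) lies on the centre line of the jaws, within the pads' length; the fingertips stand arm.tips_ahead ahead of it and the grasp point (between the pads) lies 2 mm behind it (arm.tips_ahead is the distance from the TCP to the fingertips, in m); z points along the fingers, y is the line along which they close (so a half turn about z gives the same grasp; the last joint's range is limited). The gripper opens to 85 mm and grips with 20 to 120 N. Pads are 22 mm wide; open, the fingers measure 114 mm over their backs; the gripper's body (76 mm by 85 mm) begins 54 mm behind the grasp point. The pads swing forward as they close: fully open they stand 13 mm farther back than shut.
Start: joints at [1.018, 0.591, 0.048, 1.609, -0.033, 0.943, -0.034], TCP at [0.322, -0.65, 0.248] pointing down, gripper open.
Joint ranges: [-2.69, 2.69], [-0.47, 2.24], [-1.27, 1.36], [0.19, 2.51], [-1.53, 4.68], [0.08, 2.07], [-3.09, 3.09]. Speed limits (rad/s): [2.57, 2.57, 3.14, 3.14, 3.14, 3.14, 3.14].

INTERFACE

Orientations are given as [roll, pitch, yaw] about the fixed x, y, z axes, in that order (R = Rz(yaw) Ry(pitch) Rx(roll)).
In Python, from bench import arm, camera, hand_in gives the robot as it stands.
- The arm moves only by the tool play_rows, never from a script. Its argument "steps" is a list of rows, each a list of 2 entries, a list of its own where there are three numbers: the shift along the tool's x, y, z in cm, then the turn about the tool's z in rad. In form: [[[dx, dy, dz], twist], ...]. A call has 1 to 20 rows; each row is the pose to reach, as a shift and turn from the pose commanded when the call began, along the tool's axes at that moment; what a row does not reach only later rows make up. A row lasts 1/8 s, in which the tool goes at most 62.5 mm and 10.7 degrees, less where a joint would pass 70% of its speed; a pose out of reach is approached as far as the arm can. A call with a gripper value outside its range is refused whole. "claw" is the finger opening in cm, from 0 to 8.54, set as the call begins (left out, the last holds). The fingers move at their own pace and stop on an object; "force" is the grip in N (left out, the last holds). Time passes only in rows, so rows that repeat a pose let the fingers close. It gives the time, the measured TCP pose, the force, the opening and the grip force at its end, in the units of the state.
- arm.state(): the state, without advancing time (a new reading comes with each control period).
- camera(name): name is "scene" or "top" or "wrist"; returns a dict with "image" (420x560x3 uint8, blue, green, red), "fx", "fy", "cx", "cy" (pixels), "R" (3x3) and "t" (3): a world point X has camera coordinates R X + t. Camera axes: x right, y down, z forward; pixel columns grow to the right and rows downward; lengths in m; the calibration is good to about 2 mm. A picture is of the moment at which its call begins. There is no depth.
- hand_in(): hands the job in; it is judged then, once.
The state is a dict: "clock": time; "qpos": joint angles; "qd": joint speeds; "joint_efforts": joint torques, N m; "position": TCP position; "eef_rot": TCP orientation; "ft_force": force on the tool from outside, world axes, zero at the start; "ft_torque": the same for the moment, N m; "width": finger opening in m; "gripper_force": force on a finger pad.
Only numpy, scipy, OpenCV 4.12 (cv2) and the standard library are available. Lean on these libraries where they do the work, as an engineer would, in place of code of your own. Each camera call takes 0.05 s, during which the arm holds its last target. There are 200 camera calls.

TASK

Oil the hinge of the twin parts box: press the sprung cap of the spray can that stands at the end of the hinge fully down and let it spring back up, while the flap still lies shut. Then take the flap by its round handle bar, swing it up from whichever compartment it is lying on to its balance point, where it stands straight up and would fall neither way, and finish the program while still gripping the bar and holding the flap there, without letting it go over to the other side; leave everything else on the bench where it is.

Things in the scene. Friction and masses are not known exactly. Their poses are not given: they have to be found in the camera images.
- flap_hinge (a point): Middle of the flap's hinge line, 92 mm above the bench, atop the middle partition of a grey sheet-metal parts box bolted to the bench (170 mm along x, 270 mm along y, 85 mm high, open on top, a compartment either side of the partition). Its x axis runs along the hinge towards the spray can, y horizontally to one compartment, z up.
- flap (a joint): Flap angle, rad: 0 = straight up, its balance point; +1.57 = lying flat on the -y compartment (y of the hinge point), -1.57 = flat on the +y one. It starts flat on either. The hinge is nearly frictionless: unless held, the flap falls to one side. Flap mass 0.3 to 0.6 kg, centred in its plane about 0.09 m from the hinge.
- flap_bar (a point): Middle of the flap's handle bar: round steel, 14 mm diameter, 114 mm clear between its two side arms, parallel to the hinge (along the point's x), 190 mm from it. 92 mm above the bench when the flap lies flat, overhanging the box's wall by 55 mm, free beneath; 282 mm up when upright. Gripped across from above it turns between the pads, so the tool can stay pointing down.
- flap_edge (a point): Middle of the free edge of the flap's aluminium plate, 132 mm from the hinge; the plate is 146 mm long along the hinge and 7 mm thick. Two steel arms carry the handle bar beyond this edge, leaving an open window 51 mm wide between bar and plate for a finger.
- cap_top (a point): Centre of the top of the spray can's white cap: a round cap 30 mm diameter and 22 mm high, its top 168 mm above the bench when up, on a slim upright metal can (55 mm diameter) fixed in a holder at the far end of the hinge; a thin tube slants from the cap towards the hinge.
- cap (a joint): How far the cap is pressed down, m: 0 = up, 0.008 = fully down. A spring takes about 2.4 N to start and 7.2 N fully down and pushes it back up.
- bearing_a: Bystander: loose steel bearing ring, 52 mm diameter, 15 mm high, on the floor of the +y compartment; origin under its centre.
- bearing_b: Bystander: loose steel bearing ring, 40 mm diameter, 20 mm high, on the floor of the -y compartment; origin under its centre.
- spanner: Bystander: loose steel spanner, 140 mm long, lying beyond the box beside the spray can.
- tin: Bystander: loose closed tin, 60 mm diameter, 75 mm high, beyond the box on the other side of the spray can; origin under its centre.
- mug: Bystander: white mug, 80 mm diameter, 90 mm high, to one side of the box; origin under its centre.
- jar: Bystander: clear jar with a lid, 70 mm diameter, 100 mm high, to the other side of the box; origin under its centre.
- driver: Bystander: screwdriver lying on the bench right of the box.
There are look-alikes about, which are no part of the job. What is shaped like the part that bears cap_top but orange or turquoise is not meant.

How it is judged:
On the way, in this order (a step that is already met when the one before it is completed fails the run):
1. the cap is pressed fully down while the flap lies shut (value of joint cap above 0.0055 m and (value of joint flap below -1.35 rad or value of joint flap above 1.35 rad)), for 0.1 s.
2. the cap is let up again, the flap still shut (value of joint cap below 0.0015 m and (value of joint flap below -1.35 rad or value of joint flap above 1.35 rad)), for 0.1 s.
3. the flap is gripped and held still at its balance point (value of joint flap between -0.09 and 0.09 rad and velocity of joint flap between -0.1 and 0.1 rad/s and contact force between the fingers and flap above 2 N and value of joint cap below 0.0015 m), for 0.5 s.
At the end, for the whole second after the job is handed in: The flap stands upright within 0.09 rad (5 degrees) of its balance point, still (under 0.1 rad/s), gripped by the fingers (contact over 2 N); the cap is up (within 1.5 mm); every bystander is within 30 mm of where it was (all of step 3 and distance of each of bearing_a, bearing_b, spanner, tin, mug, jar, driver from where it was at the start of the episode below 0.03 m); the arm keeps its last pose, push and grip.
It fails at once if a bystander is pushed more than 30 mm (distance of any of bearing_a, bearing_b, spanner, tin, mug, jar, driver from where it was at the start of the episode above 0.03 m).
It fails at once if the flap goes over past upright towards the other side by more than half a radian (distance of flap_bar from where it was at the start of the episode above 0.327 m).
It also fails if it takes over 48 s, if anything falls off the work surface, if the arm or the gripper's body presses on something with over 40 N, if the wrist force passes 120 N, or if a joint passes its speed limit or range.

## Working session

There is one attempt and no reset: what is moved stays moved. The work goes in short steps, Python scripts to look and compute and a tool call to move; the robot and the scene stay as the last step left them, time stands still between calls to the robot, and variables do not carry over. Pictures are saved under pics/ and viewed, at most 10 in all, crops included, and the job is handed in when it is done.

Besides the shell and the picture viewer there is one more tool, called after "Emit:" by a JSON object that holds its "api" and its "payload". play_rows: Moves the arm, as the interface text tells. Its arguments: {"type":"object","properties":{"steps":{"type":"array"},"claw":{"type":"number"},"force":{"type":"number"}},"required":["steps"]}

```bash
mkdir -p pics; cat > h.py <<'E'
import numpy as np, cv2
from bench import arm, camera, hand_in
def ray(c,u,v,z):
    R=np.array(c["R"]);t=np.array(c["t"]);o=-R.T@t
    d=R.T@np.array([(u-c["cx"])/c["fx"],(v-c["cy"])/c["fy"],1]);return o+d*(z-o[2])/d[2]
def proj(c,X):
    p=np.array(c["R"])@np.array(X)+np.array(c["t"]);return c["fx"]*p[0]/p[2]+c["cx"],c["fy"]*p[1]/p[2]+c["cy"]
E
python3 - <<'E'
from h import *
import pickle
print(arm.state(),arm.tips_ahead)
for n in("scene","top"):
    c=camera(n);cv2.imwrite(f"pics/{n}0.png",c["image"]);pickle.dump(c,open(n+"0.pkl","wb"));print(n,c["fx"],c["R"],c["t"])
E
```

```text
{'clock': 0.0, 'qpos': array([ 1.01746638,  0.59210718,  0.04824733,  1.60984873, -0.03328007,
        0.94270539, -0.03368329]), 'qd': array([ 5.51576394e-06,  3.32806139e-04, -1.75469897e-03,  3.56216343e-04,
       -1.42946233e-03,  2.78512848e-04, -9.38155185e-04]), 'joint_efforts': array([-2.68504391e-04, -5.48697102e+01,  1.54654741e+00, -1.98122835e+01,
        9.39082325e-03,  8.93039920e-03, -1.61212756e-05]), 'position': array([ 0.32142747, -0.64895611,  0.24713827]), 'eef_rot': array([-3.13933015e+00,  1.13918530e-04,  4.59981953e-01]), 'ft_force': array([ 0.00602779,  0.02122828, -0.17355692]), 'ft_torque': array([0.02161707, 0.00677382, 0.02969334]), 'gripper_force': 0.0, 'width': 0.08570376624924303} 0.017
scene 475.29921307605736 [[-0.42177622  0.90648304 -0.01983197]
 [ 0.50014667  0.21435718 -0.83899005]
 [-0.75627913 -0.36378495 -0.54378524]] [ 0.25569007 -0.13194323  1.68610399]
top 513.7508720982071 [[ 4.34789053e-04 -9.99846242e-01 -1.75300774e-02]
 [-9.99296359e-01  2.23042982e-04 -3.75064976e-02]
 [ 3.75046407e-02  1.75340499e-02 -9.99142612e-01]] [0.01228364 0.58120682 1.46155029]
```

View pics/scene0.png

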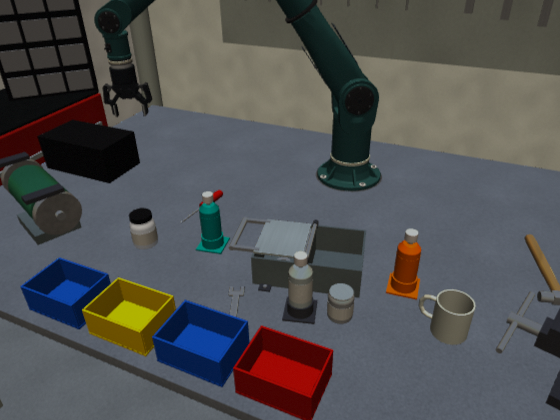

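View pics/top0.png

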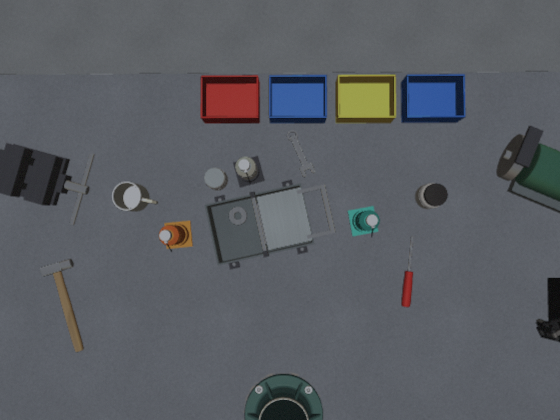

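Three capped cans are visible: turquoise (top 366,221), orange (top 172,235) and bare metal (top 247,168; scene 301,285). The metal one stands at the hinge's far end, so it is the one meant. I'll confirm it in an enlarged crop.

```bash
python3 - <<'E'
from h import *
import pickle
t=pickle.load(open("top0.pkl","rb"));s=pickle.load(open("scene0.pkl","rb"))
a=cv2.resize(t["image"][140:280,195:345],None,fx=5,fy=5,interpolation=cv2.INTER_CUBIC)[:600,:]
cv2.imwrite("pics/ct.png",cv2.resize(t["image"][145:270,200:345],None,fx=4.8,fy=4.8,interpolation=cv2.INTER_CUBIC))
cv2.imwrite("pics/cs.png",cv2.resize(s["image"][205:325,225:375],None,fx=5,fy=5,interpolation=cv2.INTER_CUBIC))
E
```

```text
(no output)
```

View pics/ct.png

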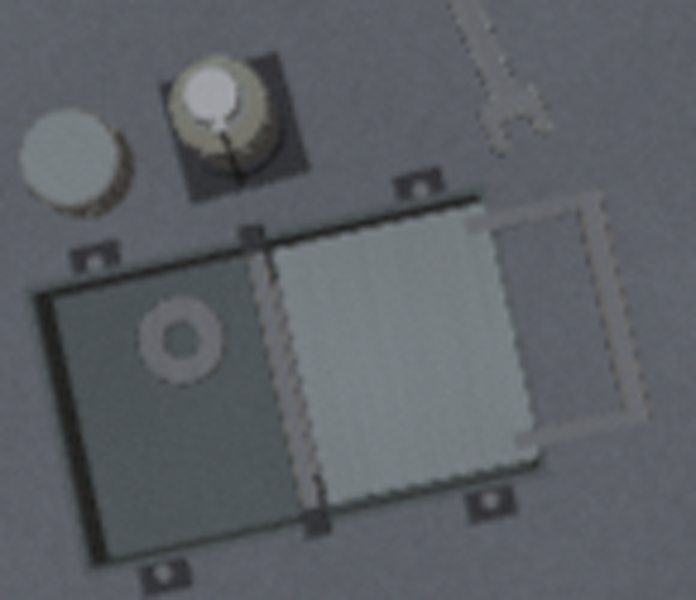

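View pics/cs.png

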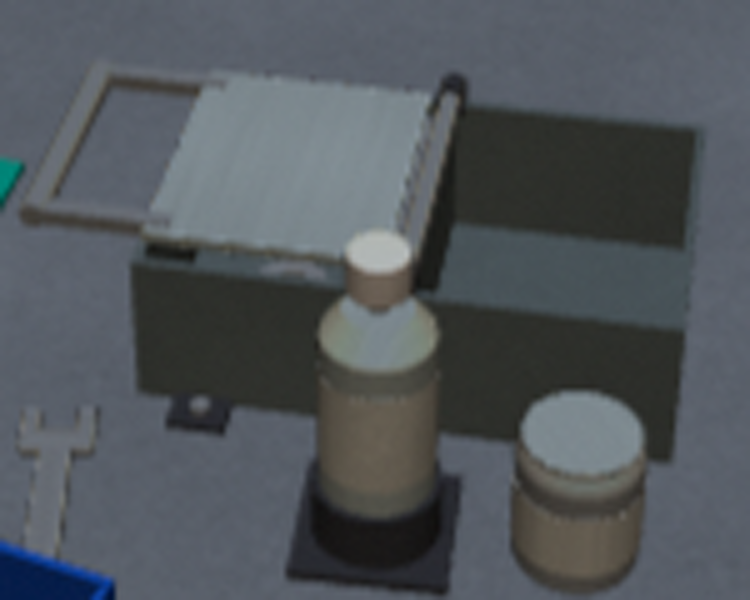

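Confirmed: the bare metal can has the white cap, and its tube points to the hinge. Cap top is at top px (244,164.8) and scene px (300.8,255.2). The flap lies on the right (world -y), with the bar's middle at top px (328.5,209) and scene px (238.2,233.6). Hinge middle is at top px (259.2,224.2).

```bash
python3 - <<'E'
from h import *
import pickle
t=pickle.load(open("top0.pkl","rb"));s=pickle.load(open("scene0.pkl","rb"))
T=lambda u,v,z:ray(t,u/4.8+200-.4,v/4.8+145-.4,z)
S=lambda u,v,z:ray(s,u/5+225-.4,v/5+205-.4,z)
print("cap",T(211,95,.168),S(379,251,.168))
b=T(617,307,.092);h=T(284,380,.092)
print("bar",b,S(66,143,.092),"hinge",h,np.linalg.norm(b-h))
e1=T(597,200,.092);e2=T(637,412,.092);print(e1,e2,np.linalg.norm(e1-e2))
e1=S(100,72,.095);e2=S(33,214,.095);print(e1,e2,np.linalg.norm(e1-e2))
h1=T(251,238,.092);h2=T(317,521,.092);d=h1-h2;print("hinge dir",d,np.arctan2(d[1],d[0]))
d=b-h;print("arm dir",np.arctan2(d[1],d[0])+np.pi/2)
E
```

```text
cap [0.68792262 0.10031565 0.168     ] [0.68880711 0.10157131 0.168     ]
bar [ 0.57700318 -0.12248089  0.092     ] [ 0.57997414 -0.11931954  0.092     ] hinge [0.53584141 0.06518005 0.092     ] 0.19212214970222025
[ 0.63742697 -0.11140303  0.092     ] [ 0.51791628 -0.13352354  0.092     ] 0.12154060995308028
[ 0.5178688  -0.13217549  0.095     ] [ 0.64373971 -0.10282511  0.095     ] 0.12924755182131634
hinge dir [0.15953892 0.03755991 0.        ] 0.23121742201743115
arm dir 0.21592185051596968
```

Emit:
{"api": "play_rows", "payload": {"steps": [[[4.1, -3.2, 0], 0.01], [[8.3, -6.4, 0], 0.03], [[12.4, -9.6, 0], 0.05], [[16.5, -12.8, 0], 0.06], [[20.7, -15.9, 0], 0.07], [[24.8, -19.1, 0], 0.09], [[28.9, -22.3, 0], 0.1], [[33.1, -25.5, 0], 0.12], [[37.2, -28.7, 0], 0.13], [[41.3, -31.9, 0], 0.15], [[45.5, -35.1, 0], 0.16], [[49.6, -38.3, 0], 0.18], [[53.7, -41.5, 0], 0.19], [[57.9, -44.7, 0], 0.21], [[62, -47.8, 0], 0.22], [[66.1, -51, 0], 0.232], [[66.1, -51, 0], 0.232], [[66.1, -51, 0], 0.232], [[66.1, -51, 3], 0.232], [[66.1, -51, 3], 0.232]], "claw": 0, "force": 40}}

```text
clock: 2.6
position: [0.6853, 0.0978, 0.2159]
eef_rot: [3.141, 0.007, 0.225]
ft_force: [-0.1, 0.2, -0.6]
width: 0.0003
gripper_force: 0.0
```

Emit:
{"api": "play_rows", "payload": {"steps": [[[0.3, -0.25, 0.5], 0], [[0.3, -0.25, 1], 0], [[0.3, -0.25, 1.5], 0], [[0.3, -0.25, 2], 0], [[0.3, -0.25, 2.5], 0], [[0.3, -0.25, 2.8], 0], [[0.3, -0.25, 3.1], 0], [[0.3, -0.25, 3.3], 0], [[0.3, -0.25, 3.5], 0], [[0.3, -0.25, 3.5], 0], [[0.3, -0.25, 3.5], 0]]}}

```text
clock: 3.98
position: [0.6901, 0.1038, 0.1837]
eef_rot: [-3.142, -0.0, 0.228]
ft_force: [-1.7, -0.3, 2.4]
width: 0.0003
gripper_force: 1.6
```

```bash
python3 - <<'E'
from h import *
c=camera("scene");a=cv2.resize(c["image"][170:325,225:375],None,fx=3.8,fy=3.8,interpolation=cv2.INTER_CUBIC)
d=camera("wrist");cv2.imwrite("pics/press.png",cv2.resize(np.hstack([a,cv2.resize(d["image"],(785,589))]),(800,350)))
print(arm.state()["ft_force"],arm.state()["position"])
E
```

```text
[-0.99612707  0.18820944  3.63382431] [0.69010491 0.10378057 0.18358207]
```

View pics/press.png

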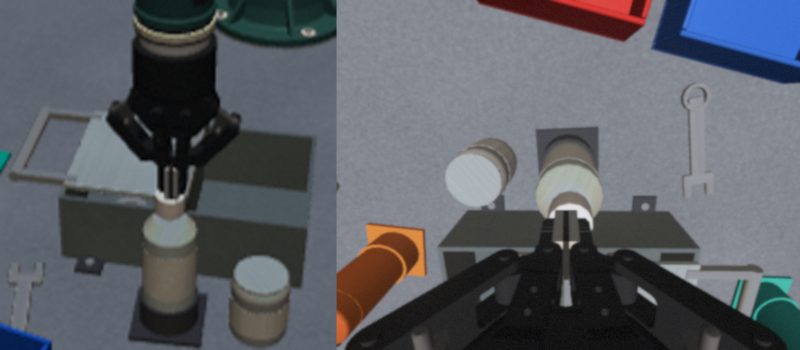

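Tips are on the cap (wrist px 565,212) with about 3 N of contact. Now press it fully down, then release.

Emit:
{"api": "play_rows", "payload": {"steps": [[[-0.15, 0.2, 0.3], 0], [[-0.15, 0.2, 0.6], 0], [[-0.15, 0.2, 0.8], 0], [[-0.15, 0.2, 1.0], 0], [[-0.15, 0.2, 1.1], 0], [[-0.15, 0.2, 1.1], 0], [[-0.15, 0.2, 1.1], 0], [[-0.15, 0.2, 1.1], 0]]}}

```text
clock: 5.08
position: [0.6901, 0.1034, 0.177]
eef_rot: [-3.14, -0.003, 0.228]
ft_force: [-7.3, 1.4, 23.1]
width: -0.0002
gripper_force: 11.5
```

Emit:
{"api": "play_rows", "payload": {"steps": [[[0, 0, -0.5], 0], [[0, 0, -1.5], 0], [[0, 0, -3], 0], [[0, 0, -5], 0], [[0, 0, -7], 0], [[0, 0, -8], 0], [[0, 0, -8], 0], [[0, 0, -8], 0]]}}

```text
clock: 6.08
position: [0.6885, 0.1014, 0.2516]
eef_rot: [-3.142, 0.001, 0.228]
ft_force: [0.1, 0.6, 0.1]
width: 0.0003
gripper_force: 0.0
```

Emit:
{"api": "play_rows", "payload": {"steps": [[[-1.6, 2, -0.5], 0], [[-4, 5, -1], 0], [[-7, 8.5, -1], 0], [[-10, 12, -1], 0], [[-13, 15.5, -1], 0], [[-15.8, 19.1, -1], 0], [[-15.8, 19.1, -1], 0], [[-15.8, 19.1, 0], 0], [[-15.8, 19.1, 0], 0], [[-15.8, 19.1, 0], 0]], "claw": 4.5}}

```text
clock: 7.32
position: [0.5786, -0.119, 0.2519]
eef_rot: [-3.141, 0.001, 0.23]
ft_force: [0.0, -0.4, 0.2]
width: 0.0451
gripper_force: 0.0
```

```bash
python3 - <<'E'
from h import *
import pickle
t=pickle.load(open("top0.pkl","rb"))
print("turq cap",ray(t,371,220,.168),"base",ray(t,364,221,0))
print(arm.state()["position"])
c=camera("wrist");cv2.imwrite("pics/w2.png",c["image"]);pickle.dump(c,open("w2.pkl","wb"))
print(proj(c,[.578,-.121,.092]),proj(c,[.587,-.1625,.168]))
E
```

```text
turq cap [ 0.54499269 -0.22556113  0.168     ] base [ 0.54454341 -0.23257603  0.        ]
[ 0.57855646 -0.1189646   0.25186741]
(np.float64(279.4606729301937), np.float64(195.2667298780487)) (np.float64(338.4619960524848), np.float64(224.50290202327838))
```

View pics/w2.png

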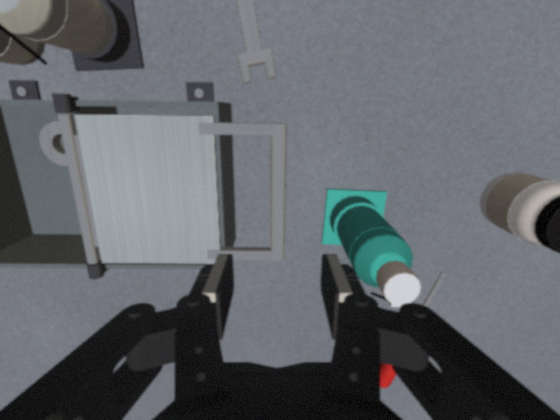

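Bar's middle at wrist px (279,192) agrees with the projection (279.5,195), and the turquoise can is about 10 cm clear. Descending now.

Emit:
{"api": "play_rows", "payload": {"steps": [[[0, 0.2, 2], 0], [[0, 0.2, 5], 0], [[0, 0.2, 8], 0], [[0, 0.2, 11], 0], [[0, 0.2, 13], 0], [[0, 0.2, 14.5], 0], [[0, 0.2, 15.5], 0], [[0, 0.2, 16.1], 0], [[0, 0.2, 16.1], 0], [[0, 0.2, 16.1], 0]], "claw": 4.2}}

```text
clock: 8.62
position: [0.5792, -0.1223, 0.0919]
eef_rot: [3.141, -0.001, 0.228]
ft_force: [-0.2, 0.3, -0.2]
width: 0.0422
gripper_force: 0.0
```

Emit:
{"api": "play_rows", "payload": {"steps": [[[0, 0, 0], 0], [[0, 0, 0], 0], [[0, 0, 0], 0], [[0, 0, 0], 0], [[0, 0, 0], 0], [[0, 0, 0], 0]], "claw": 0.5, "force": 40}}

```text
clock: 9.38
position: [0.5784, -0.1197, 0.0919]
eef_rot: [-3.139, 0.0, 0.229]
ft_force: [-2.1, 4.2, 5.4]
width: 0.0127
gripper_force: 39.0
```

Emit:
{"api": "play_rows", "payload": {"steps": [[[0, -0.1, -0.75], 0], [[0, -0.2, -1.5], 0], [[0, -0.3, -2.2], 0], [[0, -0.4, -3.0], 0], [[0, -0.5, -3.7], 0], [[0, -0.7, -4.4], 0], [[0, -0.9, -5.2], 0], [[0, -1.1, -5.9], 0], [[0, -1.35, -6.6], 0], [[0, -1.6, -7.3], 0], [[0, -1.9, -7.95], 0], [[0, -2.25, -8.6], 0], [[0, -2.6, -9.3], 0], [[0, -3.0, -9.9], 0], [[0, -3.4, -10.5], 0], [[0, -3.8, -11.2], 0], [[0, -4.3, -11.8], 0], [[0, -4.7, -12.3], 0], [[0, -5.2, -12.9], 0], [[0, -5.75, -13.4], 0]]}}

```text
clock: 11.88
position: [0.5671, -0.0692, 0.227]
eef_rot: [3.137, -0.003, 0.226]
ft_force: [3.5, -6.0, 2.3]
width: 0.0125
gripper_force: 38.9
```

Emit:
{"api": "play_rows", "payload": {"steps": [[[0, -0.55, -0.5], 0], [[0, -1.1, -1.0], 0], [[0, -1.7, -1.5], 0], [[0, -2.3, -1.9], 0], [[0, -2.9, -2.4], 0], [[0, -3.5, -2.8], 0], [[0, -4.15, -3.15], 0], [[0, -4.8, -3.5], 0], [[0, -5.5, -3.8], 0], [[0, -6.2, -4.1], 0], [[0, -6.9, -4.4], 0], [[0, -7.6, -4.6], 0], [[0, -8.3, -4.85], 0], [[0, -9.0, -5.0], 0], [[0, -9.7, -5.2], 0], [[0, -10.5, -5.3], 0], [[0, -10.5, -5.3], 0], [[0, -10.5, -5.3], 0]]}}

```text
clock: 14.12
position: [0.5442, 0.0333, 0.2831]
eef_rot: [3.137, -0.005, 0.226]
ft_force: [-0.7, -5.4, 18.8]
width: 0.0124
gripper_force: 43.5
```

```bash
python3 - <<'E'
from h import *
c=camera("scene");cv2.imwrite("pics/s3.png",cv2.resize(c["image"][120:300,220:400],None,fx=3.3,fy=3.3,interpolation=cv2.INTER_CUBIC))
s=arm.state();print(s["ft_force"],s["ft_torque"],s["position"])
for p in ([.5355,.0654,.092],[.5355,.0654,.282]):print((np.array(proj(c,p))-[220,120])*3.3)
E
```

```text
[-0.20316443 -5.97143043 18.83451226] [-1.4011933  -0.01670985 -0.09341833] [0.54419307 0.033203   0.2831043 ]
[297.17434212 398.04928189]
[302.43395635 180.41005469]
```

View pics/s3.png

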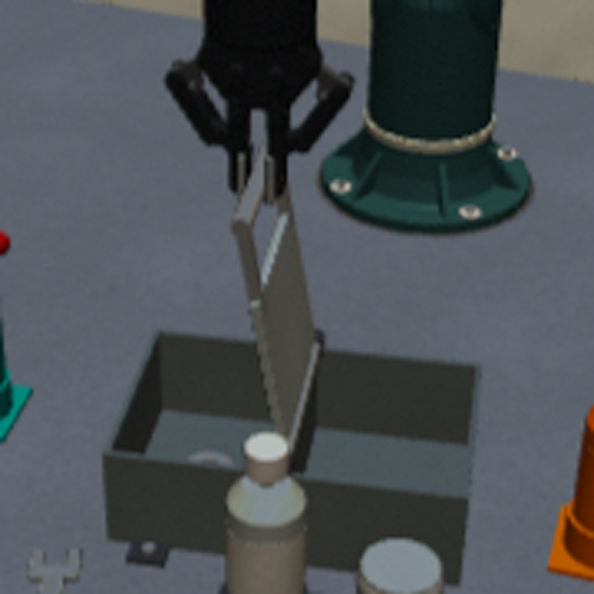

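The flap is about 0.17 rad short of upright, and the bar is gripped well between the arms. Moving on slowly while easing the downward load.

Emit:
{"api": "play_rows", "payload": {"steps": [[[0, -0.3, -0.2], 0], [[0, -0.6, -0.4], 0], [[0, -1.0, -0.5], 0], [[0, -1.4, -0.6], 0], [[0, -1.8, -0.6], 0], [[0, -2.2, -0.7], 0], [[0, -2.5, -0.7], 0], [[0, -2.8, -0.7], 0], [[0, -3.0, -0.7], 0], [[0, -3.2, -0.7], 0], [[0, -3.3, -0.7], 0], [[0, -3.3, -0.7], 0], [[0, -3.3, -0.7], 0], [[0, -3.3, -0.7], 0]]}}

```text
clock: 15.92
position: [0.5358, 0.0689, 0.2863]
eef_rot: [-3.141, -0.003, 0.228]
ft_force: [5.8, -0.2, 4.2]
width: 0.0125
gripper_force: 41.8
```

```bash
python3 - <<'E'
from h import *
c=camera("scene");cv2.imwrite("pics/s4.png",cv2.resize(c["image"][120:300,220:400],None,fx=3.3,fy=3.3,interpolation=cv2.INTER_CUBIC))
s=arm.state();print(s["ft_force"],s["ft_torque"],s["position"],s["gripper_force"])
u=np.array([np.cos(.228),np.sin(.228),0]);h=np.array([.5355,.0654,.092])
for z in(0,.132,.19):
  for x in(-.073,.073):print(z,x,(np.array(proj(c,h+u*x+[0,0,z]))-[220,120])*3.3)
E
```

```text
[4.53192739 0.26930167 3.39526717] [-0.2762587  -1.12827501 -0.07094507] [0.53582003 0.06897532 0.28635074] 41.833046078681946
0 -0.073 [310.43624562 345.18759341]
0 0.073 [282.53062668 456.4188458 ]
0.132 -0.073 [314.60752046 202.3631078 ]
0.132 0.073 [285.30348987 305.1419433 ]
0.19 -0.073 [316.60307322 134.03536471]
0.19 0.073 [286.64242318 232.09481827]
```

View pics/s4.png

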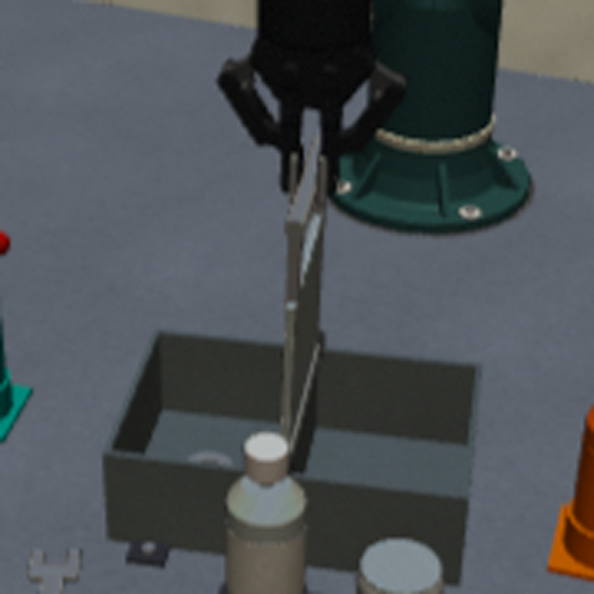

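The flap is within about 0.02 rad of upright: near bar end at px (293,222), plate corner (290,303), hinge end (287,440). One small trim back and a settle.

Emit:
{"api": "play_rows", "payload": {"steps": [[[0, 0.1, 0], 0], [[0, 0.2, 0], 0], [[0, 0.2, 0], 0], [[0, 0.2, 0], 0], [[0, 0.2, 0], 0], [[0, 0.2, 0], 0], [[0, 0.2, 0], 0], [[0, 0.2, 0], 0], [[0, 0.2, 0], 0], [[0, 0.2, 0], 0], [[0, 0.2, 0], 0], [[0, 0.2, 0], 0]]}}

```text
clock: 17.48
position: [0.5362, 0.0673, 0.2863]
eef_rot: [-3.141, -0.003, 0.228]
ft_force: [5.8, 0.5, 3.0]
width: 0.0125
gripper_force: 41.9
```

```bash
python3 - <<'E'
from h import *
s=arm.state();print(s["position"],s["gripper_force"],np.abs(s["qd"]).max(),s["ft_force"])
if abs(s["position"][1]-.066)<.006 and s["gripper_force"]>20: print(hand_in())
E
```

```text
[0.53620828 0.06725227 0.28634378] 41.86063349246979 0.0014412576759012636 [5.84883564 0.54588799 2.95080471]
the job is handed in; nothing more can be done
None
```

I pressed the cap to its stop and let it up with the flap still shut, then swung the flap up and handed in gripping the bar at about 42 N; the flap stood within about 0.02 rad of upright by my measurements, and no verdict was returned.

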